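# Rack two pepper mills heavy end down

## Robot

A 7-joint arm with a two-finger parallel gripper is mounted at the origin on the work surface; the furniture and walls round the work are solid. World frame = base frame: x ahead of the robot, y to its left, z up, the work surface at z = 0. Lengths are in mm, angles in rad, forces in N, time in s.
With the tool pointing down it reaches from about 400 to 875 mm from the base axis. Payload 4.4 kg.
Tool frame: the origin (TCP) lies at the very end of the fingers, on their centre line; the grasp point (between the pads) lies 19 mm behind it; z points along the fingers, y is the line along which they close (so a half turn about z gives the same grasp; the last joint's range is limited). The gripper opens to 85 mm and grips with 20 to 120 N. Pads are 22 mm wide; open, the fingers measure 114 mm over their backs; the gripper's body (76 mm by 85 mm) begins 54 mm behind the grasp point. The pads swing forward as they close: fully open they stand 13 mm farther back than shut.
Start: joints at [1.159, 0.628, 0.038, 1.517, -0.027, 0.996, -0.02], TCP at [220.345, -611.527, 231.313] pointing down, gripper open.
Joint ranges: [-3.06, 3.06], [-0.37, 2.12], [-1.25, 1.32], [0.18, 2.47], [-1.1, 4.24], [0.23, 1.98], [-2.94, 2.94]. Speed limits (rad/s): [2.57, 2.57, 3.14, 3.14, 3.14, 3.14, 3.14].

## Interface

Orientations are given as [roll, pitch, yaw] about the fixed x, y, z axes, in that order (R = Rz(yaw) Ry(pitch) Rx(roll)).
In Python, from cell import monitor, viewer, workorder gives the robot as it stands.
- The arm moves only by the tool arm_command, never from a script. Its argument "series" is one flat list of numbers, 5 for each row, row after row: the opening in per cent of the stroke, from 0 (shut) to 100 (fully open), then the shift along the tool's x, y, z in cm, then the turn about the tool's z in degrees. In form: [claw, x, y, z, roll, claw, x, y, z, roll, ...]. A call has exactly 5 rows; each row is the pose to reach, as a shift and turn from the pose commanded when the call began, along the tool's axes at that moment; what a row does not reach only later rows make up. A row lasts 1/12 s, in which the tool goes at most 41.7 mm and 7.16 degrees, less where a joint would pass 70% of its speed; a pose out of reach is approached as far as the arm can. A call with a gripper value outside its range is refused whole. The fingers move at their own pace and stop on an object; the grip force is fixed at half the most. Time passes only in rows, so rows that repeat a pose let the fingers close, or fill a call up. It gives the time, the measured TCP pose, the force, the opening and the grip force at its end, in the units of the state.
- monitor.read_state(): the state, without advancing time (a new reading comes with each control period).
- viewer.get_image(name): name is "side" or "top" or "wrist"; returns (picture, depth): 400x640x3 uint8, red, green, blue; 400x640 float32, mm along the optical axis (not along the pixel's ray), 0 where there is no reading.
- viewer.camera_model(name): a dict with "mtx" (3x3 intrinsics, pixels), "dist_coeffs" ([k1, k2, p1, p2, k3] as OpenCV has them; the pictures are not rectified), "R" (3x3) and "t" (3): a world point X has camera coordinates R X + t. Camera axes: x right, y down, z forward; pixel columns grow to the right and rows downward; lengths in mm; the calibration is good to about 2 mm. A picture is of the moment at which its call begins: read the wrist's pose just before it. camera_model takes no time and is no camera call; for the wrist camera it gives the pose at the moment of the call.
- workorder.finish_job(): hands the job in; it is judged then, once.
The state is a dict: "clock": time; "qpos": joint angles; "qd": joint speeds; "tau": joint torques, N m; "eef_pos": TCP position; "tool_rot": TCP orientation; "force": force on the tool from outside, world axes, zero at the start; "torque": the same for the moment, N m; "width": finger opening in mm; "gripper_force": force on a finger pad.
Only numpy, scipy, OpenCV 4.12 (cv2) and the standard library are available. Lean on these libraries where they do the work, as an engineer would, in place of code of your own. Each camera call takes 0.05 s, during which the arm holds its last target. There are 200 camera calls.

## Task

Lay the two square steel pepper mills in the two bays of the sloping wooden rack, one fully inside each bay and either in either, both with the heavy end at the low end of the slope. A mill's ends look the same, so feel which is the heavy one as you lift it by the middle. Leave the other things where they stand.

Things in the scene. Friction and masses are not known exactly. Their poses are not given: they have to be found in the camera images.
- mill_a_centre (a point): Centre of one of two alike battery pepper mills lying flat: a square steel bar 190 x 42 x 42 mm, about 0.4 kg, a black cap 32 mm long at each end. x runs along the bar (within 25 degrees of straight away from the robot), z up; underside 21 mm below. Motor and batteries in one end (not told, may differ from mill to mill) put its centre of mass 40 to 60 mm off mid-length.
- mill_b_centre (a point): Centre of the other mill; all as for the first, sizes and axes too. Held level at mid-length, a mill loads the wrist with a moment of 0.13 to 0.28 N m that pulls the heavy end down; gripped across its 42 mm width with 40 N or more it does not slip.
- bay_left (a point): Left bay (+y side) of the fixed light-wood sloping rack, left on the table: the point is the centre of the bay's floor surface, x points down the slope (15 degrees, falling toward the robot and somewhat to its right), z square to the floor, up. The floor runs from x = -115 mm (open) to a lip 18 mm high at x = +105 mm. A mill laid in it has its centre 21 mm above the floor.
- bay_right (a point): Right bay (-y side), 132 mm from the other, alike, with the same axes. Each bay is 66 mm wide between rails 12 mm high and 8 mm thick, which stand only near the ends (44 to 100 mm either way along x from the point), so the middle is open for the fingers.

How it is judged:
By the outcome, as a careful person would: the job done as asked, in the order asked, and still so for the second after the job is handed in, with the robot touching nothing.
It also fails if it takes over 72 s, if anything falls off the work surface, if the arm or the gripper's body presses on something with over 40 N, if the wrist force passes 120 N, or if a joint passes its speed limit or range.

## Working session

There is one attempt and no reset: what is moved stays moved. The work goes in short steps, Python scripts to look and compute and a tool call to move; the robot and the scene stay as the last step left them, time stands still between calls to the robot, and variables do not carry over. Pictures are saved under pics/ and viewed, at most 10 in all, crops included, and the job is handed in when it is done.

Besides the shell and the picture viewer there is one more tool, called after "Emit:" as name(argument=value, ...), one argument or row to a line, values as JSON. arm_command: Moves the arm, as the interface text tells. Its arguments: {"type":"object","properties":{"series":{"type":"array","items":{"type":"number"}}},"required":["series"]}

```bash
mkdir -p pics; ls; python3 - <<'E'
from cell import monitor, viewer
import cv2,numpy as np
s=monitor.read_state();print(s)
for n in("top","side"):
    p,d=viewer.get_image(n);cv2.imwrite(f"pics/{n}0.png",p[:,:,::-1]);np.savez(f"{n}0.npz",p=p,d=d,**viewer.camera_model(n))
    m=viewer.camera_model(n);print(n,m)
E
```

```text
pics
{'clock': 0.0, 'qpos': array([ 1.15916021,  0.6293441 ,  0.03845416,  1.51839772, -0.02703092,
        0.99630516, -0.02000962]), 'qd': array([-2.74978691e-03, -3.16738969e-04, -1.21170135e-03,  7.50159884e-06,
        9.66769150e-04,  7.43650630e-04,  3.16465425e-04]), 'tau': array([-3.09032121e-04, -5.63417065e+01,  1.22705709e+00, -1.93453163e+01,
        1.12789779e-02,  1.04534862e-02, -2.13554154e-05]), 'eef_pos': array([ 220.14909536, -610.89884481,  230.38112284]), 'tool_rot': array([-3.13965646e+00,  7.45380305e-06,  3.45799123e-01]), 'force': array([-0.36311858,  0.08072441, -0.25506884]), 'torque': array([ 0.02054056, -0.02118244, -0.01739228]), 'gripper_force': 0.0, 'width': 85.76591003967371}
top {'mtx': array([[442.01572571,   0.        , 311.38069571],
       [  0.        , 442.01572571, 203.42928737],
       [  0.        ,   0.        ,   1.        ]]), 'dist_coeffs': array([-0.00257611,  0.        ,  0.        ,  0.        ,  0.        ]), 'R': array([[-0.02103084, -0.99969169, -0.01319981],
       [-0.99857992,  0.02165018, -0.04867666],
       [ 0.04894743,  0.01215735, -0.99872736]]), 't': array([ 48.82401437, 587.7773809 , 980.76455673])}
side {'mtx': array([[363.3049269 ,   0.        , 314.43619462],
       [  0.        , 363.3049269 , 198.15031317],
       [  0.        ,   0.        ,   1.        ]]), 'dist_coeffs': array([-0.03423659,  0.        ,  0.        ,  0.        ,  0.        ]), 'R': array([[-0.99994681, -0.00996106,  0.00267619],
       [-0.00672667,  0.43310813, -0.90131687],
       [ 0.00781899, -0.90128693, -0.43315209]]), 't': array([ 600.65082695,   38.61289315, 1064.02484915])}
```

View pics/top0.png

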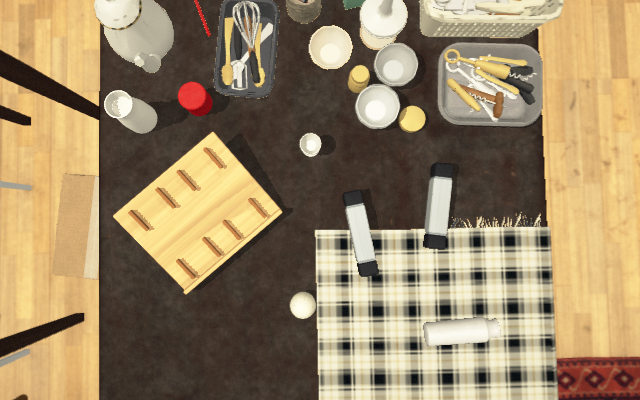

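View pics/side0.png

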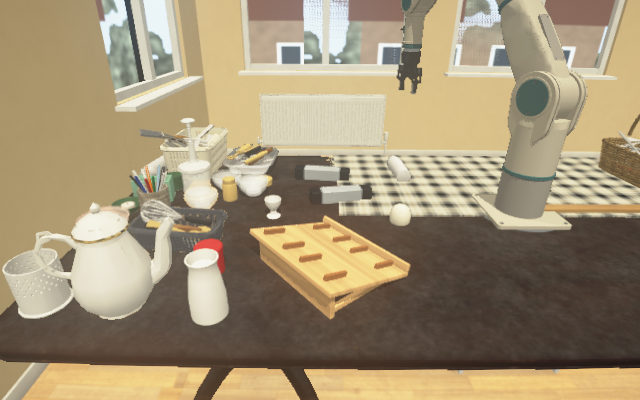

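The top view shows two mills at about (361,233) and (438,206). The rack has its corners at (211,131), (113,216), (185,293) and (282,209), with the low edge at the lower right. The side view confirms that the slope falls toward the robot's side. Next I'll measure with depth.

```bash
cat > h.py <<'E'
import numpy as np,cv2
def world(f):
    z=np.load(f);d=z['d'];h,w=d.shape
    u,v=np.meshgrid(np.arange(w),np.arange(h))
    n=cv2.undistortPoints(np.stack([u,v],-1).reshape(-1,1,2).astype(float),z['mtx'],z['dist_coeffs']).reshape(h,w,2)
    c=np.dstack([n*d[...,None],d])
    return z['p'],(c-z['t'])@z['R']
def tool(dxyz,yaw):  # world shift mm -> tool cm
    c,s=np.cos(yaw),np.sin(yaw);x,y,z=dxyz
    return np.round(np.array([c*x+s*y,s*x-c*y,-z])/10,2)
E
python3 - <<'E'
from h import *
p,X=world('top0.npz')
for name,(u0,u1,v0,v1) in dict(a=(335,388,180,285),b=(415,465,155,255)).items():
    S=X[v0:v1,u0:u1].reshape(-1,3);S=S[(S[:,2]>33)&(S[:,2]<60)]
    r=cv2.minAreaRect(S[:,:2].astype(np.float32));pc=np.linalg.svd(S[:,:2]-S[:,:2].mean(0),full_matrices=False)[2][0]
    print(name,len(S),r,np.median(S[:,2]),'yaw',np.degrees(np.arctan(pc[1]/pc[0])),S.mean(0))
# table/cloth height
print('tab',np.median(X[150:170,330:345,2]),np.median(X[240:280,385:415,2]))
reg=np.zeros(p.shape[:2],np.uint8);cv2.fillConvexPoly(reg,np.array([(211,135),(117,216),(185,289),(278,209)]),1)
hsv=cv2.cvtColor(p,cv2.COLOR_RGB2HSV)
P=X[reg>0]
m=np.ones(len(P),bool)
for _ in range(8):
    A=np.c_[P[:,:2],np.ones(len(P))];k=np.linalg.lstsq(A[m],P[m,2],rcond=None)[0];res=P[:,2]-A@k;m=abs(res)<3
print('plane',k,'slope',np.degrees(np.arctan(np.hypot(*k[:2]))),'down az',np.degrees(np.arctan2(-k[1],-k[0])),m.mean(),res[m].std())
mask=((reg>0)&(hsv[...,2]<185)).astype(np.uint8)
res_im=X[...,2]-(X[...,0]*k[0]+X[...,1]*k[1]+k[2])
mask2=((reg>0)&(res_im>6)).astype(np.uint8)
for nm,M in(('col',mask),('dep',mask2)):
    n,l,st,ce=cv2.connectedComponentsWithStats(M)
    for i in range(1,n):
        if st[i,4]>25: print(nm,st[i,4],ce[i].round(1),X[l==i].mean(0).round(1),np.round(res_im[l==i].mean(),1))
E
```

```text
a 1645 ((520.7959594726562, -70.21342468261719), (189.96282958984375, 42.320228576660156), 10.660444259643555) 40.89393865007266 yaw 10.654563869717991 [520.52248965 -69.96949091  40.809124  ]
b 1676 ((576.7857666015625, -244.7628631591797), (44.412071228027344, 189.8379364013672), 81.62712860107422) 41.19517832233869 yaw -7.819150452694397 [ 576.21635054 -243.75362497   41.05170917]
tab -0.6319240926626193 5.588317344775963
plane [   0.19990539    0.14663683 -105.3691402 ] slope 13.92404554098843 down az -143.73879213137653 0.7175725509058842 1.5574206817394365
col 35 [214.7 157.4] [688.4 239.6  75. ] 7.7
col 46 [187.4 179.1] [643.2 298.3  75. ] 8.1
col 53 [167.1 197.3] [605.4 342.2  74.2] 8.3
col 31 [257.9 206.3] [582.9 150.1  69.1] 35.9
col 61 [140.2 219.5] [559.4 400.   74.1] 9.0
col 39 [232.2 228.1] [537.  211.1  38.3] 5.4
col 47 [212.1 245.5] [499.8 255.7  38.4] 6.3
col 58 [187.4 268.2] [451.1 311.2  36.2] 5.8
dep 101 [212.5 157.5] [686.1 241.   88.4] 21.3
dep 106 [185.9 180. ] [640.9 300.2  79.2] 12.5
dep 114 [165.  197.6] [603.9 342.3  86.6] 21.1
dep 84 [256.8 207.6] [580.3 154.3  54. ] 20.8
dep 126 [138.4 220.2] [557.8 399.2  85.5] 20.8
dep 91 [231.2 229.7] [533.6 212.6  42. ] 9.6
dep 95 [210.9 246.7] [497.3 257.6  42. ] 10.2
dep 101 [184.9 268.5] [451.2 315.   42.1] 11.0
```

Emit:
arm_command(
  series=[100,3,-2.6,0.4,0,100,6,-5.2,0.8,0,100,9,-7.9,1.2,0,100,12,-10.5,1.6,0,100,15,-13.1,2,0],
)

```text
clock: 0.52
eef_pos: [317.4, -435.5, 210.9]
tool_rot: [-3.141, 0.0, 0.345]
force: [0.8, 0.1, -0.3]
width: 85.2
gripper_force: 0.0
```

Emit:
arm_command(
  series=[100,3,-2.6,0.4,0,100,6,-5.2,0.8,0,100,9,-7.9,1.2,0,100,12,-10.5,1.6,0,100,15,-13.1,2,0],
)

```text
clock: 0.93
eef_pos: [414.2, -261.5, 191.0]
tool_rot: [-3.141, 0.0, 0.346]
force: [0.4, 0.3, -0.3]
width: 85.5
gripper_force: 0.0
```

Emit:
arm_command(
  series=[100,3,-2.6,0.4,0,100,6,-5.2,0.8,0,100,9,-7.9,1.2,0,100,12,-10.5,1.6,0,100,15,-13.1,2,0],
)

```text
clock: 1.35
eef_pos: [510.9, -87.3, 170.9]
tool_rot: [-3.141, 0.0, 0.346]
force: [0.3, -0.0, -0.4]
width: 85.3
gripper_force: 0.0
```

Emit:
arm_command(
  series=[100,1.5,-1.3,2,5,100,1.5,-1.3,5,9.1,100,1.5,-1.3,8,9.1,100,1.5,-1.3,11,9.1,100,1.5,-1.3,11,9.1],
)

```text
clock: 1.77
eef_pos: [516.3, -71.0, 56.5]
tool_rot: [-3.139, 0.01, 0.188]
force: [-0.6, -0.6, 0.2]
width: 85.1
gripper_force: 0.0
```

Emit:
arm_command(
  series=[100,0,0,2,0,100,0,0,4,0,100,0,0,5,0,100,0,0,5.2,0,100,0,0,5.2,0],
)

```text
clock: 2.18
eef_pos: [520.2, -72.1, 9.7]
tool_rot: [-3.141, 0.0, 0.187]
force: [-0.0, 0.5, 0.4]
width: 85.3
gripper_force: 0.0
```

Emit:
arm_command(
  series=[0,0,0,0,0,0,0,0,0,0,0,0,0,0,0,0,0,0,0,0,0,0,0,0,0],
)

```text
clock: 2.6
eef_pos: [520.9, -71.8, 10.4]
tool_rot: [3.141, -0.002, 0.187]
force: [-1.1, 0.4, 7.2]
width: 41.5
gripper_force: 61.6
```

Gripped. I'll lift it and read the moment.

Emit:
arm_command(
  series=[0,0,0,-2,0,0,0,0,-5,0,0,0,0,-9,0,0,0,0,-13,0,0,0,0,-17,0],
)

```text
clock: 3.02
eef_pos: [519.3, -71.8, 181.0]
tool_rot: [-3.141, 0.001, 0.187]
force: [1.5, -0.1, -3.6]
width: 41.4
gripper_force: 62.3
```

Emit:
arm_command(
  series=[0,0,0,0,0,0,0,0,0,0,0,0,0,0,0,0,0,0,0,0,0,0,0,0,0],
)

```text
clock: 3.43
eef_pos: [518.9, -71.7, 177.6]
tool_rot: [-3.141, 0.004, 0.187]
force: [0.6, -1.0, -3.6]
width: 41.5
gripper_force: 62.3
```

```bash
cat > feel.py <<'E'
from cell import monitor
import numpy as np
s=monitor.read_state();y=s['tool_rot'][2];t=s['torque']
print(s['eef_pos'],s['tool_rot'],s['force'],t,s['width'],s['gripper_force'],'q',s['qpos'].round(2))
rx,ry=t[1],-t[0]
print('moment toward tool +x:',rx*np.cos(y)+ry*np.sin(y))
E
python3 feel.py
```

```text
[518.85417567 -71.74553    177.55102422] [-3.14051996  0.00367238  0.18701903] [ 0.62160138 -1.02000852 -3.59643103] [ 0.02643399 -0.20179196 -0.03869012] 41.500907787030165 62.334630489349365 q [ 0.02  0.52  0.09  1.92 -0.07  0.7  -1.23]
moment toward tool +x: -0.20318817262307073
```

Emit:
arm_command(
  series=[0,0.8,-3.9,0,0,0,1.6,-7.8,0,0,0,2.5,-11.7,0,0,0,3.3,-15.6,0,0,0,4.1,-19.6,0,0],
)

```text
clock: 3.85
eef_pos: [523.2, 129.5, 177.8]
tool_rot: [3.141, 0.003, 0.186]
force: [-0.1, 0.5, -3.5]
width: 41.5
gripper_force: 62.5
```

Emit:
arm_command(
  series=[0,0.8,-3.9,0,-5.6,0,1.6,-7.8,0,-11.2,0,2.5,-11.7,0,-16.8,0,3.3,-15.6,0,-22.4,0,4.2,-19.5,0,-28],
)

```text
clock: 4.27
eef_pos: [527.8, 329.0, 177.5]
tool_rot: [-3.141, 0.003, 0.681]
force: [1.6, 0.6, -3.3]
width: 41.6
gripper_force: 62.8
```

Emit:
arm_command(
  series=[0,0,0,0,0,0,0,0,0,0,0,0,0,0,0,0,0,0,0,0,0,0,0,0,0],
)

```text
clock: 4.68
eef_pos: [529.4, 325.6, 178.7]
tool_rot: [3.141, 0.002, 0.673]
force: [-0.0, -0.0, -3.6]
width: 40.8
gripper_force: 62.7
```

```bash
python3 feel.py; python3 - <<'E'
from cell import viewer
import cv2,numpy as np
p,d=viewer.get_image("wrist");cv2.imwrite("pics/w1.png",p[:,:,::-1]);np.savez("w1.npz",p=p,d=d,**viewer.camera_model("wrist"))
E
```

```text
[529.3710893  325.5887023  178.72785087] [3.14072042e+00 1.66379090e-03 6.72931707e-01] [-0.03505056 -0.03557319 -3.64808429] [ 0.10727424 -0.17146609 -0.03714762] 40.81119227345042 62.73435831069946 q [-0.58  0.65 -0.02  1.65  0.02  0.84 -1.51]
moment toward tool +x: -0.20094812228878778
```

View pics/w1.png

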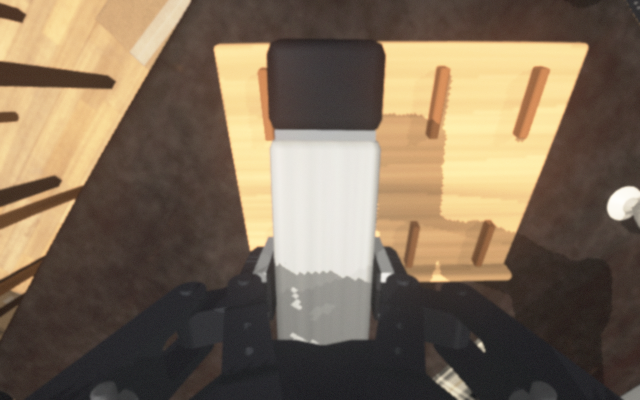

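The wrist view shows the mill over the left bay, with that bay's upper rails at columns 266 and 440. Their middle is at 353 but the mill's is at 325, so I'll check the offset.

```bash
python3 - <<'E'
from h import *
p,X=world('w1.npz')
for n,(u,v) in dict(r1=(266,110),r2=(440,102),r3=(533,103),r2l=(414,243),r3l=(484,243),fl=(395,90),fl2=(410,170),fR=(480,150),millL=(290,180),millR=(360,180),cap=(325,80)).items():
    print(n,np.median(X[v-1:v+2,u-1:u+2].reshape(-1,3),axis=0).round(1))
E
```

```text
r1 [555.2 401.6  80.3]
r2 [642.4 302.3  81.4]
r3 [687.7 246.   81.6]
r2l [538.4 216.6  45.5]
r3l [582.3 160.8  45.5]
fl [629.  333.3  72.2]
fl2 [589.9 273.8  53.2]
fR [641.3 239.7  58.1]
millL [557.2 363.7 211.2]
millR [573.4 343.2 211.1]
cap [592.8 375.5 210.6]
```

Emit:
arm_command(
  series=[0,0,-0.5,3,0,0,0,-0.5,6,0,0,0,-0.5,8,0,0,0,-0.5,8.8,0,0,0,-0.5,8.8,0],
)

```text
clock: 5.15
eef_pos: [525.0, 330.0, 89.4]
tool_rot: [-3.142, 0.004, 0.675]
force: [-0.5, -0.4, -3.8]
width: 41.0
gripper_force: 62.6
```

Emit:
arm_command(
  series=[0,0,0,0.3,0,0,0,0,0.6,0,0,0,0,0.9,0,0,0,0,1.2,0,0,0,0,1.2,0],
)

```text
clock: 5.57
eef_pos: [526.6, 331.1, 80.0]
tool_rot: [3.141, -0.001, 0.675]
force: [-1.3, -2.8, 2.9]
width: 41.3
gripper_force: 63.1
```

Contact came where I expected it. I'll press slowly so the mill pivots onto the floor.

Emit:
arm_command(
  series=[0,0,0,0.3,0,0,0,0,0.6,0,0,0,0,0.9,0,0,0,0,1.2,0,0,0,0,1.2,0],
)

```text
clock: 5.98
eef_pos: [525.3, 331.2, 66.5]
tool_rot: [-3.141, 0.002, 0.676]
force: [-2.7, -3.9, 2.5]
width: 40.9
gripper_force: 64.2
```

Emit:
arm_command(
  series=[0,0,0,0.3,0,0,0,0,0.6,0,0,0,0,0.8,0,0,0,0,0.8,0,0,0,0,0.8,0],
)

```text
clock: 6.4
eef_pos: [525.6, 331.5, 60.5]
tool_rot: [-3.141, 0.0, 0.676]
force: [-6.2, -4.7, 12.6]
width: 41.0
gripper_force: 65.8
```

Emit:
arm_command(
  series=[52,0,0,0,0,56,0,0,0,0,62,0,0,0,0,75,0,0,0,0,90,0,0,0,0],
)

```text
clock: 6.82
eef_pos: [526.1, 332.0, 59.1]
tool_rot: [-3.141, -0.0, 0.676]
force: [-0.2, 0.4, 0.3]
width: 74.5
gripper_force: 0.0
```

Emit:
arm_command(
  series=[90,0,0,0,0,90,0,0,0,0,90,0,0,-1,0,90,0,0,-4,0,90,0,0,-8,0],
)

```text
clock: 7.23
eef_pos: [523.9, 330.2, 137.8]
tool_rot: [-3.141, 0.007, 0.676]
force: [0.4, 0.5, -0.3]
width: 76.5
gripper_force: 0.0
```

Emit:
arm_command(
  series=[90,0,0,-4,0,90,0,0,-8,0,90,0,0,-12,0,100,0,0,-12,0,100,0,0,-12,0],
)

```text
clock: 7.65
eef_pos: [527.4, 332.5, 263.2]
tool_rot: [3.141, -0.007, 0.676]
force: [0.1, 0.5, -0.4]
width: 85.5
gripper_force: 0.0
```

```bash
cat > look.py <<'E'
import sys,cv2,numpy as np
from cell import viewer,monitor
s=monitor.read_state();print(s['eef_pos'],s['tool_rot'],s['qpos'].round(2))
n,o=sys.argv[1:3]
p,d=viewer.get_image(n);cv2.imwrite(f"pics/{o}.png",p[:,:,::-1]);np.savez(o+".npz",p=p,d=d,**viewer.camera_model(n))
E
python3 look.py wrist w2
```

```text
[527.42756164 332.47852272 263.199213  ] [ 3.14102972 -0.00710852  0.67550067] [-0.59  0.55 -0.02  1.56  0.01  1.02 -1.51]
```

View pics/w2.png

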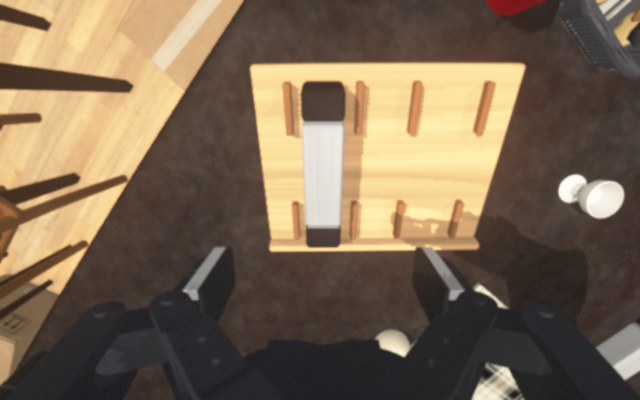

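The wrist view shows mill A lying in the left bay, columns 302–345 between rails at 290 and 360, down by the lip at row 245. Now for mill B.

Emit:
arm_command(
  series=[100,-2.1,3.2,0,0,100,-4.3,6.4,0,0,100,-6.4,9.6,0,0,100,-8.6,12.8,0,0,100,-10.7,16,0,0],
)

```text
clock: 8.12
eef_pos: [541.0, 137.6, 257.7]
tool_rot: [-3.14, 0.004, 0.676]
force: [0.4, 0.3, -0.4]
width: 85.7
gripper_force: 0.0
```

Emit:
arm_command(
  series=[100,-2.1,3.2,0.9,0,100,-4.3,6.4,1.8,0,100,-6.4,9.6,2.7,0,100,-8.6,12.8,3.6,0,100,-10.7,16,4.5,0],
)

```text
clock: 8.53
eef_pos: [557.5, -53.8, 212.4]
tool_rot: [-3.139, 0.003, 0.676]
force: [-0.1, 0.2, -0.4]
width: 85.3
gripper_force: 0.0
```

Emit:
arm_command(
  series=[100,-2.1,3.2,0.9,6.5,100,-4.3,6.4,1.8,13,100,-6.4,9.6,2.7,19.5,100,-8.6,12.8,3.6,26,100,-10.7,16,4.5,32.5],
)

```text
clock: 8.95
eef_pos: [574.0, -245.3, 167.1]
tool_rot: [-3.14, 0.003, 0.103]
force: [0.2, -0.7, 0.7]
width: 85.5
gripper_force: 0.0
```

Emit:
arm_command(
  series=[100,0,0,0,6.5,100,0,0,0,13,100,0,0,0,14.2,100,0,0,0,14.2,100,0,0,0,14.2],
)

```text
clock: 9.37
eef_pos: [575.3, -242.7, 168.5]
tool_rot: [-3.141, 0.002, -0.136]
force: [0.1, 0.2, -0.6]
width: 85.5
gripper_force: 0.0
```

```bash
python3 look.py wrist w3; python3 - <<'E'
from h import *
p,X=world('w3.npz')
S=X.reshape(-1,3);S=S[(S[:,2]>33)&(S[:,2]<60)&(abs(S[:,0]-576)<130)&(abs(S[:,1]+244)<60)]
print(len(S),cv2.minAreaRect(S[:,:2].astype(np.float32)),np.median(S[:,2]))
E
```

```text
[ 575.26058927 -242.73291851  168.50924904] [-3.14099880e+00  1.70766249e-03 -1.35668266e-01] [ 0.22  0.67  0.22  1.66 -0.18  0.83 -1.19]
9032 ((576.7826538085938, -246.01699829101562), (42.08676528930664, 187.81605529785156), 82.16541290283203) 42.35505568009548
```

Emit:
arm_command(
  series=[100,0.1,0.2,3,0,100,0.1,0.2,6,0,100,0.1,0.2,9,0,100,0.1,0.2,11,0,100,0.1,0.2,11,0],
)

```text
clock: 9.83
eef_pos: [573.3, -243.7, 55.1]
tool_rot: [-3.139, 0.008, -0.137]
force: [-0.1, 0.7, 0.6]
width: 85.6
gripper_force: 0.0
```

Emit:
arm_command(
  series=[100,0,0,2,0,100,0,0,4,0,100,0,0,4.8,0,100,0,0,4.8,0,0,0,0,4.8,0],
)

```text
clock: 10.25
eef_pos: [576.9, -245.9, 12.2]
tool_rot: [3.141, -0.001, -0.139]
force: [0.3, -0.1, -0.4]
width: 75.5
gripper_force: 0.0
```

Emit:
arm_command(
  series=[0,0,0,0,0,0,0,0,0,0,0,0,0,0,0,0,0,0,0,0,0,0,0,0,0],
)

```text
clock: 10.67
eef_pos: [577.4, -246.1, 12.9]
tool_rot: [3.141, -0.002, -0.139]
force: [-1.1, -0.2, 6.4]
width: 40.6
gripper_force: 62.2
```

Emit:
arm_command(
  series=[0,0,0,-2,0,0,0,0,-5,0,0,0,0,-9,0,0,0,0,-13,0,0,0,0,-17,0],
)

```text
clock: 11.08
eef_pos: [575.2, -245.4, 182.5]
tool_rot: [-3.141, 0.002, -0.139]
force: [1.1, -0.3, -4.3]
width: 41.0
gripper_force: 62.0
```

Emit:
arm_command(
  series=[0,0,0,0,0,0,0,0,0,0,0,0,0,0,0,0,0,0,0,0,0,0,0,0,0],
)

```text
clock: 11.5
eef_pos: [574.9, -245.1, 179.1]
tool_rot: [-3.141, 0.004, -0.139]
force: [0.2, 0.6, -3.9]
width: 40.8
gripper_force: 62.2
```

```bash
python3 feel.py
```

```text
[ 574.92753767 -245.12249225  179.05965079] [-3.14051901  0.0044162  -0.13938824] [ 0.19685002  0.57040464 -3.89304271] [ 0.03883621  0.15698705 -0.00822204] 40.83374578706977 62.15064883232117 q [ 0.22  0.66  0.23  1.64 -0.18  0.86 -1.19]
moment toward tool +x: 0.16086026171102727
```

The heavy end of mill B is toward tool +x, so it needs a turn of about 227°. I'll carry and turn it together.

Emit:
arm_command(
  series=[0,-0.2,-3.2,0,-6.5,0,-0.4,-6.4,0,-13,0,-0.7,-9.6,0,-19.4,0,-0.9,-12.8,0,-25.9,0,-1.1,-16,0,-32.4],
)

```text
clock: 11.92
eef_pos: [586.8, -84.4, 179.8]
tool_rot: [-3.14, 0.002, 0.431]
force: [0.5, -0.5, -3.1]
width: 41.0
gripper_force: 62.1
```

Emit:
arm_command(
  series=[0,1.5,-2.8,0,-6.5,0,3,-5.6,0,-13,0,4.6,-8.5,0,-19.4,0,6.1,-11.3,0,-25.9,0,7.6,-14.1,0,-32.4],
)

```text
clock: 12.33
eef_pos: [597.8, 75.3, 179.8]
tool_rot: [-3.14, 0.002, 0.997]
force: [0.8, -0.3, -4.4]
width: 41.3
gripper_force: 62.1
```

Emit:
arm_command(
  series=[0,2.7,-1.5,0,-6.5,0,5.4,-3,0,-13,0,8.1,-4.4,0,-19.4,0,10.8,-5.9,0,-25.9,0,13.5,-7.4,0,-32.4],
)

```text
clock: 12.75
eef_pos: [610.0, 228.3, 179.6]
tool_rot: [-3.139, 0.001, 1.562]
force: [-0.1, -0.0, -3.3]
width: 40.8
gripper_force: 62.0
```

Emit:
arm_command(
  series=[0,0,0,0,-6.5,0,0,0,0,-13,0,0,0,0,-19.4,0,0,0,0,-25.9,0,0,0,0,-32.4],
)

```text
clock: 13.17
eef_pos: [610.1, 226.8, 179.4]
tool_rot: [-3.139, -0.0, 2.128]
force: [-0.1, 0.4, -3.9]
width: 41.4
gripper_force: 62.0
```

Emit:
arm_command(
  series=[0,0,0,0,-6.5,0,0,0,0,-13,0,0,0,0,-19.4,0,0,0,0,-25.9,0,0,0,0,-32.4],
)

```text
clock: 13.58
eef_pos: [610.2, 226.7, 179.6]
tool_rot: [-3.14, -0.002, 2.693]
force: [-0.3, 0.4, -3.6]
width: 41.2
gripper_force: 62.0
```

Emit:
arm_command(
  series=[0,0,0,0,-6.5,0,0,0,0,-13,0,0,0,0,-19.4,0,0,0,0,-25.9,0,0,0,0,-32.4],
)

```text
clock: 14.0
eef_pos: [610.3, 226.8, 179.6]
tool_rot: [-3.141, -0.002, -3.025]
force: [-0.5, -0.1, -3.7]
width: 41.1
gripper_force: 62.0
```

Emit:
arm_command(
  series=[0,0,0,0,-6.5,0,0,0,0,-13,0,0,0,0,-19.4,0,0,0,0,-25.9,0,0,0,0,-32.4],
)

```text
clock: 14.42
eef_pos: [610.4, 226.8, 179.6]
tool_rot: [3.14, -0.002, -2.459]
force: [-0.4, -0.0, -3.3]
width: 41.4
gripper_force: 62.0
```

Emit:
arm_command(
  series=[0,0,0,0,0,0,0,0,0,0,0,0,0,0,0,0,0,0,0,0,0,0,0,0,0],
)

```text
clock: 14.83
eef_pos: [610.6, 227.4, 181.2]
tool_rot: [-3.141, -0.0, -2.465]
force: [0.4, 0.5, -3.6]
width: 41.2
gripper_force: 62.2
```

```bash
python3 feel.py; python3 look.py wrist w4
```

```text
[610.62899636 227.42218809 181.22087238] [-3.14143847e+00 -9.20718466e-05 -2.46542501e+00] [ 0.42068216  0.49240462 -3.61393185] [ 0.11717327 -0.13877182 -0.03799698] 41.24999275735674 62.248603105545044 q [ 0.05  0.81 -0.82  1.55  0.64  1.07  1.31]
moment toward tool +x: 0.1815668203648973
[610.62899636 227.42218809 181.22087238] [-3.14143847e+00 -9.20718466e-05 -2.46542501e+00] [ 0.05  0.81 -0.82  1.55  0.64  1.07  1.31]
```

View pics/w4.png

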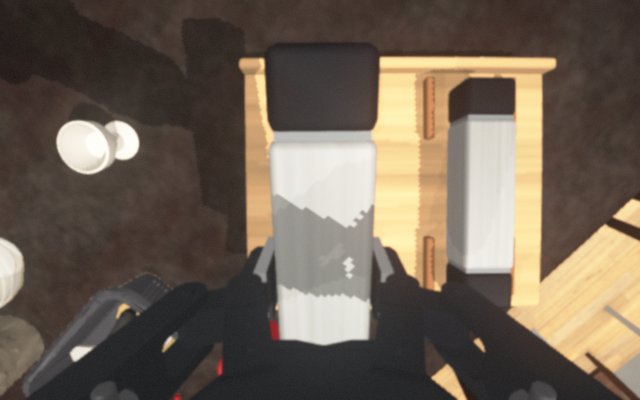

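The wrist view shows mill B lined up over the right bay, columns 268–378, with mill A undisturbed in the left bay at columns 449–515. I'll lower it the same way.

Emit:
arm_command(
  series=[0,0,0.3,3,0,0,0,0.3,6,0,0,0,0.3,8,0,0,0,0.3,8.6,0,0,0,0.3,8.6,0],
)

```text
clock: 15.3
eef_pos: [607.8, 229.1, 93.7]
tool_rot: [3.141, -0.003, -2.464]
force: [0.3, 0.5, -4.0]
width: 41.1
gripper_force: 62.1
```

Emit:
arm_command(
  series=[0,0,0,0.3,0,0,0,0,0.6,0,0,0,0,0.9,0,0,0,0,1.2,0,0,0,0,1.2,0],
)

```text
clock: 15.72
eef_pos: [608.9, 230.0, 84.0]
tool_rot: [-3.141, 0.001, -2.464]
force: [-3.9, -1.7, 1.5]
width: 41.0
gripper_force: 62.9
```

Emit:
arm_command(
  series=[0,0,0,0.3,0,0,0,0,0.6,0,0,0,0,0.9,0,0,0,0,1.2,0,0,0,0,1.2,0],
)

```text
clock: 16.13
eef_pos: [608.3, 229.0, 70.5]
tool_rot: [-3.141, -0.002, -2.464]
force: [-3.3, -3.2, 0.8]
width: 41.2
gripper_force: 63.4
```

Emit:
arm_command(
  series=[0,0,0,0.3,0,0,0,0,0.6,0,0,0,0,0.9,0,0,0,0,0.9,0,0,0,0,0.9,0],
)

```text
clock: 16.55
eef_pos: [608.9, 229.6, 63.1]
tool_rot: [-3.141, -0.0, -2.465]
force: [-4.4, -3.6, 7.9]
width: 41.3
gripper_force: 65.0
```

Emit:
arm_command(
  series=[52,0,0,0,0,56,0,0,0,0,62,0,0,0,0,75,0,0,0,0,90,0,0,0,0],
)

```text
clock: 16.97
eef_pos: [609.0, 230.1, 62.2]
tool_rot: [3.141, 0.001, -2.464]
force: [-0.1, 0.4, -0.1]
width: 73.9
gripper_force: 0.0
```

Emit:
arm_command(
  series=[90,0,0,0,0,90,0,0,0,0,90,0,0,-1,0,90,0,0,-4,0,90,0,0,-8,0],
)

```text
clock: 17.38
eef_pos: [606.9, 228.5, 140.8]
tool_rot: [3.14, -0.006, -2.464]
force: [1.2, -0.6, 0.7]
width: 76.9
gripper_force: 0.0
```

Emit:
arm_command(
  series=[90,0,0,-4,0,90,0,0,-8,0,90,0,0,-12,0,90,0,0,-12,0,90,0,0,-12,0],
)

```text
clock: 17.8
eef_pos: [609.8, 231.0, 266.2]
tool_rot: [-3.14, 0.006, -2.464]
force: [0.5, -0.1, -0.3]
width: 76.8
gripper_force: 0.0
```

```bash
python3 look.py wrist w5;python3 look.py side s5; python3 - <<'E'
from h import *
p,X=world('w5.npz');c=np.radians(-141.3);d=np.array([np.cos(c),np.sin(c)]);n=np.array([d[1],-d[0]])*-1
n=np.array([-.625,.78]); v=p.max(2)
for nm,b in dict(left=(527.6,328.5,48.5),right=(610.2,227.,48.5)).items():
    q=X-np.array(b);l=q[...,:2]@d;w=q[...,:2]@n
    a=np.radians(15);xs=l*np.cos(a)-q[...,2]*np.sin(a);zs=q[...,2]*np.cos(a)+l*np.sin(a)
    m=(abs(w)<60)&(abs(xs)<130)&(zs>32)&(zs<60)
    print(nm,m.sum(),np.percentile(xs[m],[1,99]).round(1),np.percentile(w[m],[1,99]).round(1),zs[m].mean(),zs[m].std())
E
```

```text
[609.8051833  231.00319393 266.16976068] [-3.13998762  0.00618255 -2.46413419] [ 0.06  0.72 -0.87  1.46  0.57  1.22  1.37]
[608.90706324 229.81239502 263.6834696 ] [-3.14048765e+00  1.77707118e-03 -2.46414890e+00] [ 0.06  0.73 -0.87  1.46  0.57  1.22  1.37]
left 7024 [-96.9  85.8] [-18.5  22.1] 40.43387852647634 1.6188913465994588
right 6851 [-98.9  84.7] [-18.2  22.5] 40.74961449751498 1.1294682075196742
```

View pics/w5.png

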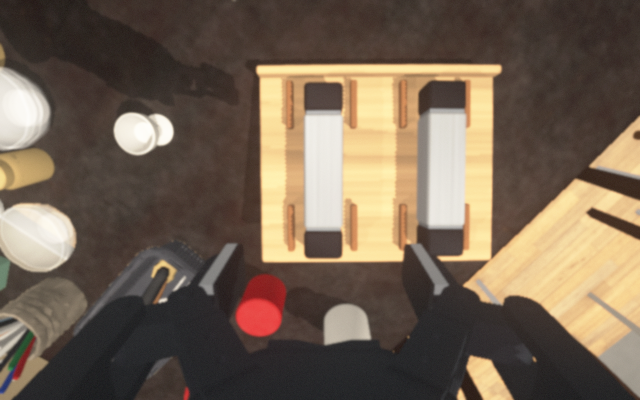

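View pics/s5.png

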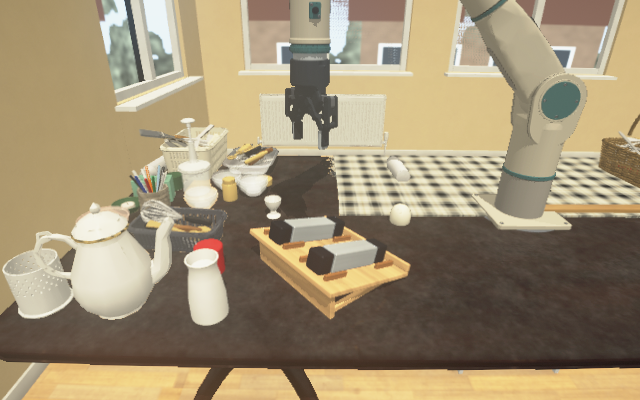

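Both pictures show the mills flat in their bays, columns 305–342 and 420–465 in the wrist view. Each is between its rails and short of the lip, and the gripper is clear above them.

```bash
python3 -c "
from cell import workorder
print(workorder.finish_job())"
```

```text
the job is handed in; nothing more can be done
None
```

Both mills lie fully inside their bays, one in each, with the heavy end (felt at the lift) at the low end of the slope; the job was handed in at about 18 s, but no verdict came back.

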